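Index a sample carousel to the reading window and lock it

ROBOT

A 6-joint arm with a two-finger parallel gripper is mounted at the origin on a cart in front of the work surface, level with it; the furniture and walls round the work are solid. World frame = base frame: x ahead of the robot, y to its left, z up, the work surface at z = 0. Lengths are in m, angles in rad, forces in N, time in s.
With the tool pointing down it reaches from about 0.375 to 0.975 m from the base axis. Payload 3.8 kg.
Tool frame: the origin (TCP) lies at the centre of the arm's flange, where the gripper is bolted on; the fingertips stand 173 mm ahead of it and the grasp point (between the pads) lies 155 mm ahead of it; z points along the fingers, y is the line along which they close (so a half turn about z gives the same grasp; the last joint's range is limited). The gripper opens to 85 mm and grips with 20 to 120 N. Pads are 22 mm wide; open, the fingers measure 114 mm over their backs; the gripper's body (76 mm by 85 mm) begins 54 mm behind the grasp point. The pads swing forward as they close: fully open they stand 13 mm farther back than shut.
Start: joints at [-1.323, 0.264, 1.604, -0, 1.274, -0.037], TCP at [0.19, -0.648, 0.405] pointing down, gripper open.
Joint ranges: [-2.63, 2.63], [-0.94, 2.18], [0.31, 2.57], [-1.31, 4.45], [0, 2.66], [-2.55, 2.55]. Speed limits (rad/s): [2.57, 2.57, 3.14, 3.14, 3.14, 3.14].

INTERFACE

Orientations are given as a rotation vector (axis times angle).
In Python, from plant import sensors, cams, arm gives the robot as it stands. The module is installed in compiled form; this text tells all that it offers.
- The arm moves only by the shell command python3 -m crank 'ROWS' [OPENING] [FORCE]. ROWS is JSON, a list that holds one entry, the list of rows, each a list of 6 numbers: the shift along the tool's x, y, z in units of 0.04 m (1.0 is 0.04 m), then the turn, a rotation vector about the tool's x, y, z in units of 0.12 rad (1.0 is 0.12 rad). A call has 1 to 5 rows; each row shifts and turns the commanded pose from where the row before left it, along the tool's axes as they then stand; what a row does not reach is not made up. A row lasts 1/12 s, in which the tool goes at most 41.7 mm and 7.16 degrees, less where a joint would pass 70% of its speed; a pose out of reach is approached as far as the arm can. A call with a number of a shift or a turn outside -1 to 1 is refused whole. A call with a gripper value outside its range is refused whole. OPENING is the opening, from 0 (shut) to 1 (fully open), set as the call begins (- or left out, the last holds). The fingers move at their own pace and stop on an object; FORCE is the grip in N (left out, the last holds). Time passes only in rows, so rows that do not move let the fingers close. It gives the time, the measured TCP pose, the force, the opening and the grip force at its end, in the units of the state.
- sensors.read_state(): the state, without advancing time (a new reading comes with each control period).
- cams.grab_frame(name): name is "scene" or "top"; returns a dict with "img" (480x640x3 uint8, red, green, blue), "intrinsics" (3x3 intrinsics, pixels), "rvec" (rotation vector, rad) and "tvec" (3), from world to camera coordinates, as OpenCV has them. Camera axes: x right, y down, z forward; pixel columns grow to the right and rows downward; lengths in m; the calibration is good to about 2 mm. A picture is of the moment at which its call begins. There is no depth.
- arm.job_done(): hands the job in; it is judged then, once.
The state is a dict: "time_s": time; "joints": joint angles; "qvel": joint speeds; "effort": joint torques, N m; "position": TCP position; "ee_rot": TCP orientation; "force": force on the tool from outside, world axes, zero at the start; "ft_torque": the same for the moment, N m; "finger_gap": finger opening in m; "grip_force": force on a finger pad.
Only numpy, scipy, OpenCV 4.12 (cv2) and the standard library are available. Lean on these libraries where they do the work, as an engineer would, in place of code of your own. Each camera call takes 0.05 s, during which the arm holds its last target. There are 200 camera calls.

TASK

The sample carousel is locked. Swing the lever of its lock collar over to the open mark (single stud), push the table round by its upright drive pins, click by click, until the capped sample jar stands at the reading window with the table clicked in, and swing the lever fully back to the locked mark (twin studs). Then press the start key right down and let it go; every vessel must stay standing in its place on the table, and the things lying round the carousel stay where they are.

Things in the scene. Friction and masses are not known exactly. Their poses are not given: they have to be found in the camera images.
- carousel: the fixed stand of the benchtop sample carousel: white round housing 184 mm across, 30 mm high. Origin on the bench under the turning axis, z up; +x points from the axis to the reader column (white box 62x130 mm, 129 mm high, its dark window facing the table, front face 133 mm from the axis); -y points to the key console (a low 64 mm wide tongue reaching 175 mm from the axis)
- table_axis (a point): on the turning axis at table-top height, 44 mm above the bench. The round aluminium table is 192 mm across, with six stations 60 deg apart, 65 mm from the axis, each a dark pad between four 13 mm high pegs. Between the stations, on lugs, stand six upright steel drive pins to push, 10 mm thick, 116 mm from the axis, tops 110 mm above the bench
- turret (a joint): angle of the table, rad, counter-clockwise from above positive, endless. Spring detents at multiples of pi/3 put a station exactly at the window; pushed over half-way (0.52 rad) it snaps on to the next one. About 3 N at a drive pin turns it, either way; not while the collar is locked. In the carousel's frame the drive pins stand at angles turret + pi/6 + k*pi/3
- collar (a joint): angle of the lock collar about the same vertical axis, rad: 0 = locked (lever at the twin studs), 1.2 = open (lever at the single stud); stops at both ends, stays where left. Needs about 2 to 3 N at the lever pin; goes fully home only while the table is in a detent
- lever_pin (a point): on the upright pin at the end of the collar's lever (steel, 10 mm thick, from z 148 to 185 mm above the bench, 42 mm from the carousel's axis); this point is 165 mm above the bench. Push the pin sideways. The lever arm below it is 8 mm thick, the collar itself 44 mm across, top at z 151 mm
- locked_mark (a point): where lever_pin is when locked (bearing of the twin studs on the disc under the collar; on the left-front as seen from the robot)
- open_mark (a point): where lever_pin is when open (bearing of the single stud; on the right-front as seen from the robot)
- read_mark (a point): centre of the station place that faces the reading window, at table-top height
- jar: the capped sample jar, the only vessel with a cap: whitish, 50 mm across, 57 mm high, standing loose on one station of the table. Origin at the centre of its underside, z up
- start_key_top (a point): centre of the top of the round grey start key (26 mm across, in a 42 mm black bezel) on the console at the right of the carousel, 52 mm above the bench; pressed downward
- start_key (a joint): travel of the start key, m: 0 = up, 0.006 = fully down, springs back; 5 N presses it fully
- beaker_a: open glass beaker, 52 mm across, 67 mm high, loose on a station. Origin at the centre of its underside, z up
- beaker_b: open glass beaker like beaker_a
- beaker_c: open glass beaker like beaker_a
- dropper: small dropper bottle 33 mm across, 83 mm high, standing on the bench beside the carousel; leave alone. Origin under its centre
- petri: clear petri dish 60 mm across, 15 mm high, on the bench; leave alone. Origin under its centre
- tweezers: steel tweezers 126x14x9 mm lying on the bench along their x axis; leave alone. Origin under their centre
Mind the look-alikes: they are no part of the job. What is shaped like the beaker_a but orange or pink is not meant.

How it is judged:
By the outcome, as a careful person would: the job done as asked, in the order asked, and still so for the second after the job is handed in, with the robot touching nothing.
It also fails if it takes over 69 s, if anything falls off the work surface, if the arm or the gripper's body presses on something with over 40 N, if the wrist force passes 120 N, or if a joint passes its speed limit or range.

## Working session

There is one attempt and no reset: what is moved stays moved. The work goes in short steps, Python scripts to look and compute and a shell command to move; the robot and the scene stay as the last step left them, time stands still between calls to the robot, and variables do not carry over. Pictures are saved under pics/ and viewed, at most 10 in all, crops included, and the job is handed in when it is done.

```bash
mkdir -p pics
python3 - <<'E'
from plant import sensors,cams
import cv2,numpy as np
s=sensors.read_state();print(s)
for n in("scene","top"):
    f=cams.grab_frame(n);cv2.imwrite(f"pics/{n}0.png",f["img"][:,:,::-1]);R=cv2.Rodrigues(np.array(f["rvec"]))[0]
    print(n,np.array(f["intrinsics"]).tolist(),(-R.T@np.array(f["tvec"]).ravel()).round(3),R.round(3).tolist())
E
```

```text
{'time_s': 0.0, 'joints': array([-1.32291209e+00,  2.64824821e-01,  1.60540180e+00, -1.59353083e-06,
        1.27370836e+00, -3.68810020e-02]), 'qvel': array([ 8.31499376e-04,  9.33798306e-05,  1.18667954e-03, -1.78358306e-05,
       -1.27684952e-03,  1.34427662e-03]), 'effort': array([-8.05850741e-04, -5.15116847e+01, -3.67309391e+01, -1.03703705e-04,
        1.29437810e-02, -1.03398020e-05]), 'position': array([ 0.18955506, -0.64747958,  0.40329826]), 'ee_rot': array([-3.10749626e+00, -4.45468578e-01,  3.89543632e-04]), 'force': array([ 0.82845109, -0.07934471, -0.85994292]), 'ft_torque': array([ 0.07209046, -0.02943127, -0.02355262]), 'grip_force': 0.0, 'finger_gap': 0.08505043230471564}
scene [[582.6652236826571, 0.0, 312.94495252821855], [0.0, 582.6652236826571, 240.63676116062055], [0.0, 0.0, 1.0]] [-0.021  0.494  0.761] [[-0.643, -0.766, -0.002], [-0.483, 0.408, -0.775], [0.594, -0.498, -0.632]]
top [[566.0363689000345, 0.0, 324.1768137311581], [0.0, 566.0363689000345, 238.29235355647074], [0.0, 0.0, 1.0]] [ 0.371 -0.018  1.171] [[0.026, -1.0, -0.006], [-0.981, -0.025, -0.195], [0.195, 0.011, -0.981]]
```

View pics/scene0.png

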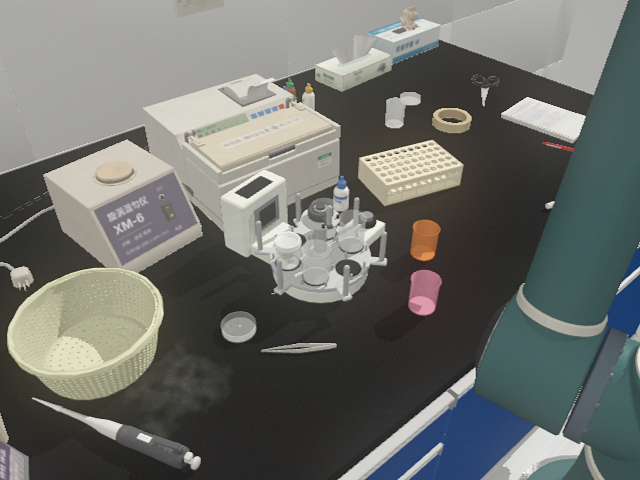

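View pics/top0.png

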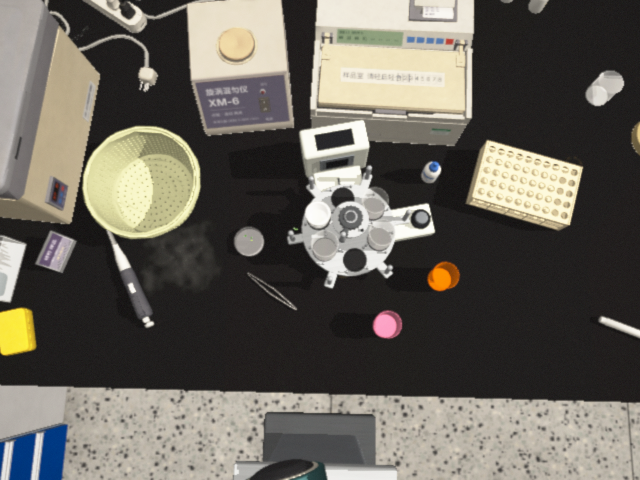

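The scene view shows the carousel at about (320,255), with the white jar at (288,247). In the top view the carousel is at (350,230), the jar at (319,215), the key at (421,219) and the reader at (335,150). The orange and pink cups are look-alikes standing off the table. I'll enlarge both views.

Run:
```python
import cv2
a=cv2.imread("pics/top0.png")[130:290,270:450];cv2.imwrite("pics/t1.png",cv2.resize(a,None,fx=3.7,fy=3.7,interpolation=cv2.INTER_CUBIC))
a=cv2.imread("pics/scene0.png")[165:310,215:395];cv2.imwrite("pics/s1.png",cv2.resize(a,None,fx=4,fy=4,interpolation=cv2.INTER_CUBIC))
```

```text
(no output)
```

View pics/t1.png

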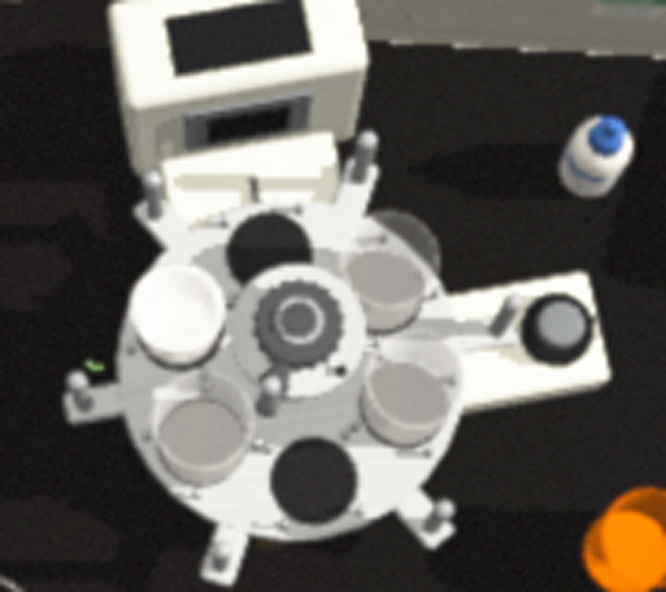

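View pics/s1.png

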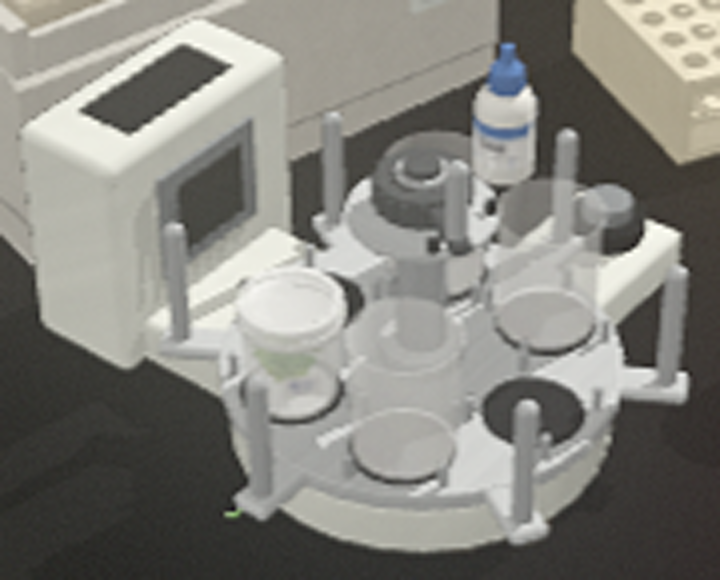

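The jar is the only capped vessel: top-crop (178,312), scene-crop (291,290). It stands one station CCW of the window, and the lever pin sits at the twin studs, top-crop (268,385). The three clear beakers, orange cup and pink cup are ruled out because they have no cap. Next I triangulate and fit the carousel pose.

```bash
cat > geo.py <<'E'
import numpy as np,cv2
from plant import cams
def P(n):
    f=cams.grab_frame(n);K=np.array(f["intrinsics"]);return K@np.c_[cv2.Rodrigues(np.array(f["rvec"]))[0],np.array(f["tvec"]).ravel()]
E
python3 - <<'E'
from geo import *
from scipy.optimize import least_squares
Pt,Ps=P("top"),P("scene")
T=dict(p30=(152,178),p90=(76,380),p150=(221,551),p210=(440,508),p270=(512,303),p330=(368,138),lever=(268,383),key=(560,325),jar=(178,308))
S=dict(p30=(174,227),p90=(258,380),p150=(525,405),p210=(678,270),p270=(567,133),p330=(332,117),lever=(456,167),key=(608,195),jar=(291,290))
X={}
for k in T:
    a=np.array([[270+T[k][0]/3.7],[130+T[k][1]/3.7]]);b=np.array([[215+S[k][0]/4],[165+S[k][1]/4]])
    h=cv2.triangulatePoints(Pt,Ps,a,b)[:,0];X[k]=h[:3]/h[3];print(k,X[k].round(4))
def model(q):
    c=[]
    for k in X:
        if k[0]=='p': r,t,z=.116,np.radians(int(k[1:]))+q[3],.11
        elif k=='key': continue
        else: continue
        c.append([q[0]+r*np.cos(q[2]+t-q[3]),q[1]+r*np.sin(q[2]+t-q[3]),z])
    return np.array(c)
D=np.array([X[k] for k in X if k[0]=='p'])
o=least_squares(lambda q:(model(q)-D)[:,:2].ravel(),[.45,-.05,0,0]);q=o.x
print("axis",q[:2],"yaw",np.degrees(q[2]),"res",o.fun.reshape(-1,2).round(4).tolist())
for k in('lever','key','jar'):
    d=X[k][:2]-q[:2];print(k,np.hypot(*d),np.degrees(np.arctan2(d[1],d[0])-q[2])%360)
E
```

```text
p30 [0.7004 0.0218 0.1086]
p90 [0.5902 0.0577 0.1085]
p150 [ 0.5039 -0.0188  0.1087]
p210 [ 0.5273 -0.1313  0.1098]
p270 [ 0.637  -0.1677  0.1096]
p330 [ 0.726  -0.0923  0.1058]
lever [ 0.5757 -0.0402  0.1826]
key [ 0.639  -0.2017  0.0548]
jar [0.6313 0.0066 0.1057]
axis [ 0.61413649 -0.05512041] yaw 11.639290745445846 res [[0.0005, 0.0001], [0.0005, 0.0008], [0.0001, 0.0002], [0.0001, -0.0009], [0.0005, -0.001], [-0.0018, 0.0007]]
lever 0.04124495325038822 147.1749409752839
key 0.14862653766413547 267.9959081237366
jar 0.06408856262619342 62.82681349993744
```

```bash
cat > go.py <<'E'
import sys,numpy as np
from plant import sensors
from scipy.spatial.transform import Rotation as R
A=np.array([.6141,-.0551])
def polar(r,deg): return A+r*np.array([np.cos(np.radians(deg)),np.sin(np.radians(deg))])
def rows(*targets):
    "tool-axis shifts (units) from the measured pose through world targets, orientation unchanged"
    s=sensors.read_state();p=s["position"];M=R.from_rotvec(s["ee_rot"]).as_matrix()
    x=M[:,0];print("t",round(s["time_s"],2),"p",p.round(4),"F",s["force"].round(1),"gap",round(s["finger_gap"],4),"xdeg",round(np.degrees(np.arctan2(x[1],x[0])),2),"z",M[:,2].round(3))
    for t in targets:
        d=M.T@(np.array(t)-p)/.04;print(np.round(t,4),"->",d.round(3),"n",round(np.linalg.norm(d),2));p=np.array(t)
E
python3 -c "
from go import *
rows([*polar(.042,158),.40],[*polar(.042,158),.336])"
```

```text
t 0.2 p [ 0.1896 -0.6476  0.4038] F [-0.8 -0.8 -0.1] gap 0.0851 xdeg 16.32 z [-0.     0.001 -1.   ]
[ 0.5752 -0.0394  0.4   ] -> [ 13.523 -11.885   0.113] n 18.0
[ 0.5752 -0.0394  0.336 ] -> [-0.     0.002  1.6  ] n 1.6
```

```bash
python3 -m crank '[[[0.6,-0.53,0,0,0,0],[0.68,-0.59,0,0,0,0],[0.68,-0.59,0,0,0,0],[0.68,-0.59,0,0,0,0],[0.68,-0.59,0,0,0,0]]]' 0.4
python3 -m crank '[[[0.68,-0.6,0,0,0,0],[0.68,-0.6,0,0,0,0],[0.68,-0.6,0,0,0,0],[0.68,-0.6,0,0,0,0],[0.68,-0.6,0,0,0,0]]]'
python3 -m crank '[[[0.68,-0.6,0,0,0,0],[0.68,-0.6,0,0,0,0],[0.68,-0.6,0,0,0,0],[0.68,-0.6,0,0,0,0],[0.68,-0.6,0,0,0,0]]]'
python3 -m crank '[[[0.68,-0.6,0,0,0,0],[0.68,-0.6,0,0,0,0],[0.68,-0.6,0,0,0,0],[0.68,-0.6,0,0,0,0],[0,0,0,0,0,0]]]'
python3 -c "
from go import *
rows([*polar(.042,158),.40],[*polar(.042,158),.336])"
```

```text
time_s: 0.62
position: [0.2851, -0.4981, 0.4043]
ee_rot: [-3.109, -0.445, 0.0]
force: [0.0, 0.3, 0.3]
finger_gap: 0.034
grip_force: 0.0
time_s: 1.03
position: [0.3819, -0.3445, 0.4046]
ee_rot: [3.11, 0.445, 0.0]
force: [0.2, -0.0, -0.2]
finger_gap: 0.034
grip_force: 0.0
time_s: 1.45
position: [0.4787, -0.1911, 0.4047]
ee_rot: [3.11, 0.446, 0.0]
force: [-0.2, -0.6, 0.3]
finger_gap: 0.034
grip_force: 0.0
time_s: 1.87
position: [0.558, -0.0654, 0.4046]
ee_rot: [-3.106, -0.453, -0.004]
force: [0.5, 0.2, -0.1]
finger_gap: 0.0342
grip_force: 0.0
t 1.87 p [ 0.558  -0.0654  0.4046] F [ 0.5  0.2 -0.1] gap 0.0342 xdeg 16.58 z [ 0.002  0.003 -1.   ]
[ 0.5752 -0.0394  0.4   ] -> [ 0.598 -0.501  0.119] n 0.79
[ 0.5752 -0.0394  0.336 ] -> [-0.004  0.003  1.6  ] n 1.6
```

```bash
python3 -m crank '[[[0.6,-0.5,0.1,0,0,0],[0,0,0,0,0,0],[0,0,0.4,0,0,0],[0,0,0.4,0,0,0],[0,0,0,0,0,0]]]'
python3 -c "
from go import *
rows([*polar(.042,158),.336])
from plant import cams;import cv2
a=cams.grab_frame('top')['img'];b=cams.grab_frame('scene')['img']
c=cv2.hconcat([cv2.resize(x,(400,400),interpolation=cv2.INTER_CUBIC) for x in (a[140:280,280:420],b[120:300,230:410])]);cv2.imwrite('pics/l1.png',c[:,:,::-1])"
```

```text
time_s: 2.28
position: [0.5715, -0.0442, 0.365]
ee_rot: [-3.108, -0.446, 0.01]
force: [-1.0, 0.6, -0.7]
finger_gap: 0.0342
grip_force: 0.0
t 2.28 p [ 0.5715 -0.0442  0.365 ] F [-1.   0.6 -0.7] gap 0.0342 xdeg 16.34 z [-0.006  0.001 -1.   ]
[ 0.5752 -0.0394  0.336 ] -> [ 0.125 -0.09   0.724] n 0.74
```

View pics/l1.png

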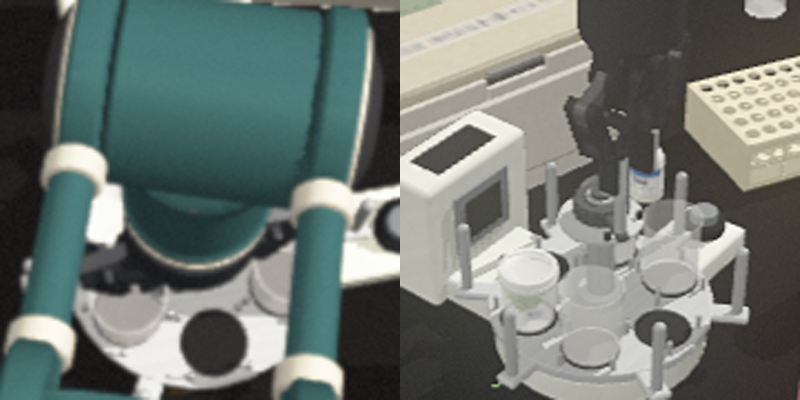

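The scene crop shows the fingers above the lever pin (622,165). I'll project the expected tip positions to check this.

```bash
python3 -c "
from go import *
from geo import P
rows([*polar(.042,158),.336])
M=P('scene');s=sensors.read_state();p=s['position'];r=R.from_rotvec(s['ee_rot']).as_matrix()
def pr(n,X):
    h=M@np.r_[X,1];print(n,((h[:2]/h[2]-[230,120])*400/180).round(0))
for o in(.0243,-.0243):
  for L in(.173,.168,.16): pr(('finger',o,L),p+r@[0,o,L])
pr('pin',[*polar(.042,158),.185])"
```

```text
t 2.38 p [ 0.5725 -0.0446  0.3679] F [ 1.  -0.8 -0.4] gap 0.0343 xdeg 16.3 z [-0.002  0.    -1.   ]
[ 0.5752 -0.0394  0.336 ] -> [ 0.102 -0.105  0.798] n 0.81
('finger', 0.0243, 0.173) [243. 162.]
('finger', 0.0243, 0.168) [243. 157.]
('finger', 0.0243, 0.16) [243. 148.]
('finger', -0.0243, 0.173) [209. 193.]
('finger', -0.0243, 0.168) [209. 188.]
('finger', -0.0243, 0.16) [209. 179.]
pin [219. 191.]
```

```bash
python3 -c "
from plant import cams;import cv2
b=cams.grab_frame('scene')['img'][130:240,280:390];cv2.imwrite('pics/l2.png',cv2.resize(b,(600,600),interpolation=cv2.INTER_CUBIC)[:,:,::-1])"
```

```text
(no output)
```

View pics/l2.png

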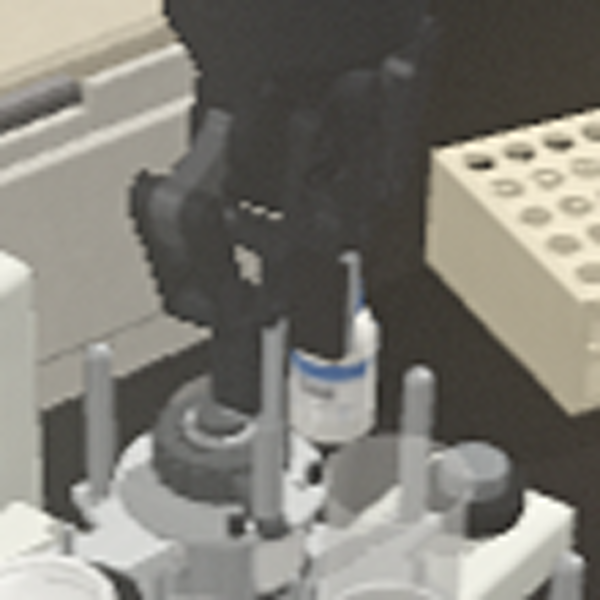

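The finger tips at (232,408) and (325,357) match the projected tips, and the lever pin at (270,420) lies between them. Descending.

```bash
python3 -m crank '[[[0.1,-0.1,0,0,0,0],[0,0,0.2,0,0,0],[0,0,0.2,0,0,0],[0,0,0.2,0,0,0],[0,0,0.15,0,0,0]]]'
python3 -m crank '[[[0,0,0,0,0,0],[0,0,0,0,0,0]]]'
python3 -c "
from go import *
rows(*[[*polar(.042,a),.336] for a in (158,170,180,190,200,210,220,227)])"
```

```text
time_s: 2.9
position: [0.5754, -0.0391, 0.3371]
ee_rot: [-3.109, -0.446, 0.003]
force: [0.3, -0.4, -0.7]
finger_gap: 0.0338
grip_force: 0.0
time_s: 3.07
position: [0.5754, -0.0392, 0.3376]
ee_rot: [-3.109, -0.446, 0.003]
force: [0.2, 0.7, 1.0]
finger_gap: 0.0341
grip_force: 0.0
t 3.07 p [ 0.5754 -0.0392  0.3376] F [0.2 0.7 1. ] gap 0.0341 xdeg 16.32 z [-0.002  0.    -1.   ]
[ 0.5752 -0.0394  0.336 ] -> [-0.007  0.003  0.039] n 0.04
[ 0.5727 -0.0478  0.336 ] -> [-0.117  0.186  0.   ] n 0.22
[ 0.5721 -0.0551  0.336 ] -> [-0.067  0.171 -0.   ] n 0.18
[ 0.5727 -0.0624  0.336 ] -> [-0.036  0.179 -0.   ] n 0.18
[ 0.5746 -0.0695  0.336 ] -> [-0.004  0.183 -0.   ] n 0.18
[ 0.5777 -0.0761  0.336 ] -> [ 0.028  0.181 -0.   ] n 0.18
[ 0.5819 -0.0821  0.336 ] -> [ 0.059  0.173 -0.   ] n 0.18
[ 0.5855 -0.0858  0.336 ] -> [ 0.059  0.114 -0.   ] n 0.13
```

```bash
python3 -m crank '[[[0,0.15,0,0,0,0],[0,0.15,0,0,0,0],[-0.06,0.09,0,0,0,0],[-0.06,0.09,0,0,0,0],[-0.03,0.09,0,0,0,0]]]'
python3 -m crank '[[[-0.03,0.09,0,0,0,0],[-0.02,0.09,0,0,0,0],[-0.02,0.09,0,0,0,0],[0,0.09,0,0,0,0],[0,0.09,0,0,0,0]]]'
python3 -m crank '[[[0.01,0.09,0,0,0,0],[0.02,0.09,0,0,0,0],[0.03,0.09,0,0,0,0],[0.03,0.08,0,0,0,0],[0,0,0,0,0,0]]]'
```

```text
time_s: 3.48
position: [0.5763, -0.0631, 0.3391]
ee_rot: [-3.109, -0.445, -0.0]
force: [-1.7, 3.0, 2.8]
finger_gap: 0.0339
grip_force: 1.7
time_s: 3.9
position: [0.5785, -0.0812, 0.3383]
ee_rot: [-3.11, -0.446, 0.002]
force: [-2.6, 1.8, 0.7]
finger_gap: 0.0344
grip_force: 1.5
time_s: 4.32
position: [0.5869, -0.094, 0.3387]
ee_rot: [3.109, 0.445, 0.002]
force: [-0.0, 0.3, -0.3]
finger_gap: 0.034
grip_force: 0.1
```

```bash
python3 -m crank '[[[0.03,0.08,0,0,0,0],[0.03,0.06,0,0,0,0],[0,0,0,0,0,0]]]'
python3 -m crank '[[[0.03,0.06,0,0,0,0],[0.02,0.05,0,0,0,0],[0,0,0,0,0,0]]]'
python3 -m crank '[[[0.02,0.05,0,0,0,0],[0.02,0.05,0,0,0,0],[0,0,0,0,0,0]]]'
```

```text
time_s: 4.57
position: [0.5901, -0.0979, 0.3387]
ee_rot: [-3.109, -0.445, 0.001]
force: [-2.8, 2.9, 1.1]
finger_gap: 0.034
grip_force: 1.8
time_s: 4.82
position: [0.5915, -0.0993, 0.3384]
ee_rot: [-3.102, -0.444, 0.01]
force: [-11.3, 11.8, 8.0]
finger_gap: 0.0342
grip_force: 7.4
time_s: 5.07
position: [0.5927, -0.1006, 0.3382]
ee_rot: [-3.096, -0.444, 0.018]
force: [-17.6, 19.2, 12.7]
finger_gap: 0.034
grip_force: 12.4
```

```bash
python3 -m crank '[[[-0.05,-0.3,0,0,0,0],[0,-0.1,0,0,0,0],[0,0,-0.6,0,0,0],[0,0,-0.8,0,0,0],[0,0,-0.8,0,0,0]]]'
python3 -m crank '[[[0,0,0,0,0,0.97],[0,0,0,0,0,0.97],[0,0,0,0,0,0.97],[0,0,0,0,0,0],[0,0,0,0,0,0]]]' 0
python3 -c "
from go import *
p=polar(.116,101.6);rows([.555,.061,.40],[.555,.061,.25])"
```

```text
time_s: 5.48
position: [0.5897, -0.0906, 0.4269]
ee_rot: [3.109, 0.446, -0.001]
force: [0.8, 0.9, 0.5]
finger_gap: 0.034
grip_force: 0.0
time_s: 5.9
position: [0.5899, -0.0907, 0.4271]
ee_rot: [3.139, -0.096, 0.003]
force: [-0.9, 0.1, -0.7]
finger_gap: -0.0003
grip_force: 0.0
t 5.9 p [ 0.5899 -0.0907  0.4271] F [-0.9  0.1 -0.7] gap -0.0003 xdeg -3.52 z [ 0.002 -0.001 -1.   ]
[0.555 0.061 0.4  ] -> [-1.106 -3.733  0.672] n 3.95
[0.555 0.061 0.25 ] -> [-0.007 -0.004  3.75 ] n 3.75
```

```bash
python3 -m crank '[[[-0.22,-0.75,0.1,0,0,0],[-0.22,-0.75,0.1,0,0,0],[-0.22,-0.75,0.1,0,0,0],[-0.22,-0.75,0.1,0,0,0],[-0.22,-0.73,0.1,0,0,0]]]'
python3 -m crank '[[[0,0,0,0,0,0],[0,0,0,0,0,0]]]'
python3 -c "
from go import *
from geo import P
rows([.555,.061,.40],[.555,.061,.25])
import cv2
from plant import cams
cv2.imwrite('pics/o1.png',cv2.resize(cams.grab_frame('scene')['img'][130:310,210:410],(660,594),interpolation=cv2.INTER_CUBIC)[:,:,::-1])"
```

```text
time_s: 6.32
position: [0.555, 0.0625, 0.4065]
ee_rot: [3.14, -0.097, 0.002]
force: [1.4, 0.1, 0.6]
finger_gap: -0.0005
grip_force: 0.0
time_s: 6.48
position: [0.555, 0.0627, 0.4064]
ee_rot: [3.14, -0.092, 0.0]
force: [0.4, -1.4, 1.3]
finger_gap: -0.0001
grip_force: 0.0
t 6.48 p [0.555  0.0627 0.4064] F [ 0.4 -1.4  1.3] gap -0.0001 xdeg -3.37 z [ 0.    -0.001 -1.   ]
[0.555 0.061 0.4  ] -> [0.003 0.043 0.159] n 0.16
[0.555 0.061 0.25 ] -> [-1.00e-03 -2.00e-03  3.75e+00] n 3.75
```

View pics/o1.png

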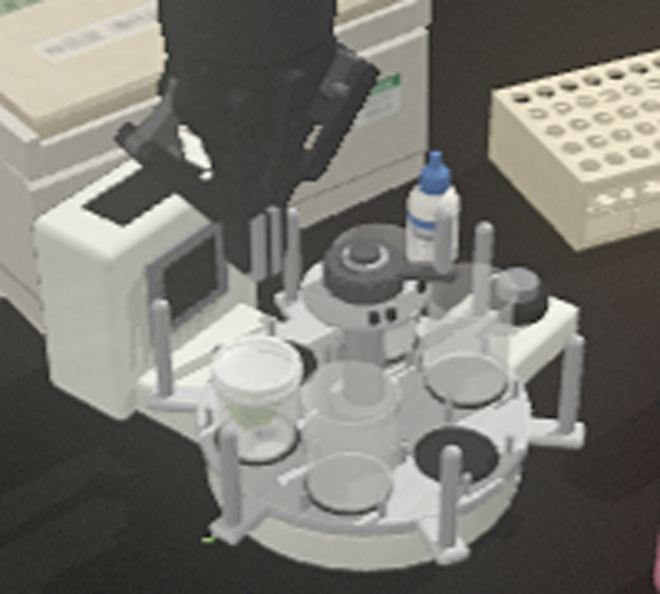

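The lever now stands at the single stud (crop 440,245), with the twin studs uncovered at (378,317). Vessels are in place. Descending behind the left pin.

```bash
python3 -m crank '[[[0,0.04,0.8,0,0,0],[0,0,0.8,0,0,0],[0,0,0.8,0,0,0],[0,0,0.8,0,0,0],[0,0,0.7,0,0,0]]]'
python3 -m crank '[[[0,0,0,0,0,0],[0,0,0,0,0,0]]]'
python3 -c "
from go import *
M=R.from_rotvec(sensors.read_state()['ee_rot']).as_matrix()[:2,0]
rows(*[[*(polar(.116,101.6-f)-.016*M),.25] for f in range(0,50,5)])"
```

```text
time_s: 6.95
position: [0.5553, 0.0583, 0.2491]
ee_rot: [3.139, -0.101, 0.001]
force: [-0.6, 0.3, 0.4]
finger_gap: 0.0001
grip_force: 0.0
time_s: 7.12
position: [0.5546, 0.0587, 0.2493]
ee_rot: [3.139, -0.102, -0.006]
force: [0.4, 0.7, 0.4]
finger_gap: 0.0001
grip_force: 0.0
t 7.12 p [0.5546 0.0587 0.2493] F [0.4 0.7 0.4] gap 0.0001 xdeg -3.72 z [-0.004 -0.001 -1.   ]
[0.5748 0.0596 0.25  ] -> [ 0.501 -0.055 -0.021] n 0.5
[0.5848 0.0612 0.25  ] -> [ 0.247 -0.056 -0.001] n 0.25
[0.5949 0.0619 0.25  ] -> [ 0.251 -0.034 -0.001] n 0.25
[0.605  0.0617 0.25  ] -> [ 0.253 -0.012 -0.001] n 0.25
[0.6151 0.0607 0.25  ] -> [ 0.253  0.01  -0.001] n 0.25
[0.625  0.0588 0.25  ] -> [ 0.251  0.032 -0.001] n 0.25
[0.6347 0.056  0.25  ] -> [ 0.247  0.053 -0.001] n 0.25
[0.6442 0.0524 0.25  ] -> [ 0.242  0.075 -0.001] n 0.25
[0.6533 0.048  0.25  ] -> [ 0.234  0.096 -0.001] n 0.25
[0.662  0.0428 0.25  ] -> [ 0.225  0.116 -0.001] n 0.25
```

```bash
python3 -m crank '[[[0.2,-0.03,0,0,0,0],[0.2,-0.03,0,0,0,0],[0.1,0,0,0,0,0],[0.12,-0.02,0,0,0,0],[0.12,-0.03,0,0,0,0]]]'
python3 -m crank '[[[0.12,-0.02,0,0,0,0],[0.12,-0.02,0,0,0,0],[0.12,-0.01,0,0,0,0],[0.12,0,0,0,0,0],[0.12,0,0,0,0,0]]]'
python3 -m crank '[[[0.12,0.01,0,0,0,0],[0.12,0.01,0,0,0,0],[0.12,0.02,0,0,0,0],[0.1,0.02,0,0,0,0],[0,0,0,0,0,0]]]'
python3 -c "
from go import *
M=R.from_rotvec(sensors.read_state()['ee_rot']).as_matrix()[:2,0]
rows(*[[*(polar(.116,101.6-f)-.016*M),.25] for f in range(25,50,5)])"
```

```text
time_s: 7.53
position: [0.5859, 0.0624, 0.2521]
ee_rot: [3.14, -0.101, 0.002]
force: [-2.5, -0.0, 0.6]
finger_gap: 0.0001
grip_force: 1.2
time_s: 7.95
position: [0.6094, 0.0631, 0.2505]
ee_rot: [-3.14, 0.101, 0.0]
force: [-1.8, 1.7, 1.1]
finger_gap: 0.0002
grip_force: 0.9
time_s: 8.37
position: [0.6283, 0.0589, 0.2508]
ee_rot: [3.14, -0.101, 0.003]
force: [0.1, -0.1, 0.3]
finger_gap: -0.0001
grip_force: 0.0
t 8.37 p [0.6283 0.0589 0.2508] F [ 0.1 -0.1  0.3] gap -0.0001 xdeg -3.7 z [ 0.002 -0.    -1.   ]
[0.625  0.0588 0.25  ] -> [-0.082  0.007  0.021] n 0.08
[0.6347 0.056  0.25  ] -> [0.247 0.053 0.   ] n 0.25
[0.6442 0.0524 0.25  ] -> [0.242 0.075 0.   ] n 0.25
[0.6533 0.048  0.25  ] -> [0.234 0.096 0.   ] n 0.25
[0.662  0.0428 0.25  ] -> [0.225 0.116 0.   ] n 0.25
```

```bash
python3 -m crank '[[[0.06,0.01,0,0,0,0],[0.06,0.01,0,0,0,0],[0.08,0.02,0,0,0,0],[0.08,0.02,0,0,0,0],[0.08,0.03,0,0,0,0]]]'
python3 -m crank '[[[0,0,0,0,0,0],[0,0,0,0,0,0],[0,0,0,0,0,0],[0,0,0,0,0,0]]]'
python3 -c "
from plant import cams;import cv2
cv2.imwrite('pics/o2.png',cv2.resize(cams.grab_frame('scene')['img'][130:310,210:410],(660,594),interpolation=cv2.INTER_CUBIC)[:,:,::-1])"
```

```text
time_s: 8.78
position: [0.6416, 0.0547, 0.2507]
ee_rot: [-3.14, 0.101, -0.0]
force: [-0.5, 1.0, 0.2]
finger_gap: 0.0002
grip_force: 0.2
time_s: 9.12
position: [0.6413, 0.0547, 0.2507]
ee_rot: [3.14, -0.101, 0.0]
force: [0.7, 0.5, -1.0]
finger_gap: 0.0
grip_force: 0.0
```

View pics/o2.png

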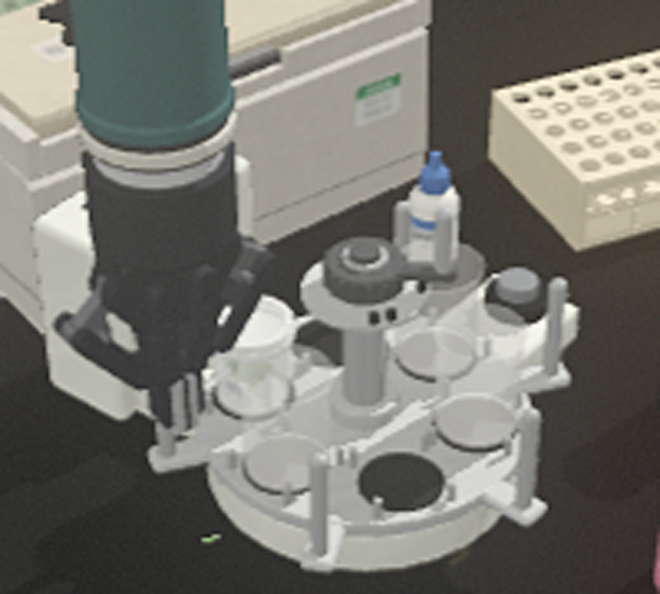

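The table is about half-way round: the pushed pin is still at the finger (168,440) and no snap has happened. I'll push on.

```bash
python3 -m crank '[[[0.08,0.02,0,0,0,0],[0.08,0.03,0,0,0,0],[0.08,0.03,0,0,0,0],[0.08,0.03,0,0,0,0],[0,0,0,0,0,0]]]'
python3 -m crank '[[[0,0,0,0,0,0],[0,0,0,0,0,0]]]'
python3 - <<'E'
from go import *
from geo import P
from plant import cams;import cv2
M=P('scene');im=cams.grab_frame('scene')['img'];cv2.imwrite('pics/o3.png',cv2.resize(im[130:310,210:410],(660,594),interpolation=cv2.INTER_CUBIC)[:,:,::-1])
for a in range(20,65,5):
    o=[]
    for b in (161.6,221.6):
        h=M@np.r_[polar(.116,b-a),.11,1];o+=((h[:2]/h[2]-[210,130])*3.3).round(0).tolist()
    print(a,o)
rows()
E
```

```text
time_s: 9.58
position: [0.6546, 0.0492, 0.2509]
ee_rot: [3.14, -0.102, 0.002]
force: [-0.1, 0.2, 0.7]
finger_gap: 0.0002
grip_force: 0.0
time_s: 9.75
position: [0.6539, 0.0495, 0.2507]
ee_rot: [-3.14, 0.101, -0.0]
force: [0.6, -0.8, 0.5]
finger_gap: -0.0
grip_force: 0.0
20 [372.0, 459.0, 557.0, 382.0]
25 [352.0, 459.0, 549.0, 392.0]
30 [333.0, 457.0, 539.0, 402.0]
35 [313.0, 455.0, 527.0, 412.0]
40 [294.0, 451.0, 514.0, 421.0]
45 [275.0, 447.0, 500.0, 429.0]
50 [258.0, 441.0, 484.0, 436.0]
55 [241.0, 434.0, 467.0, 443.0]
60 [226.0, 427.0, 450.0, 448.0]
t 9.85 p [0.6537 0.0496 0.2506] F [ 0.5 -0.1 -0.3] gap 0.0002 xdeg -3.69 z [-0.  0. -1.]
```

View pics/o3.png

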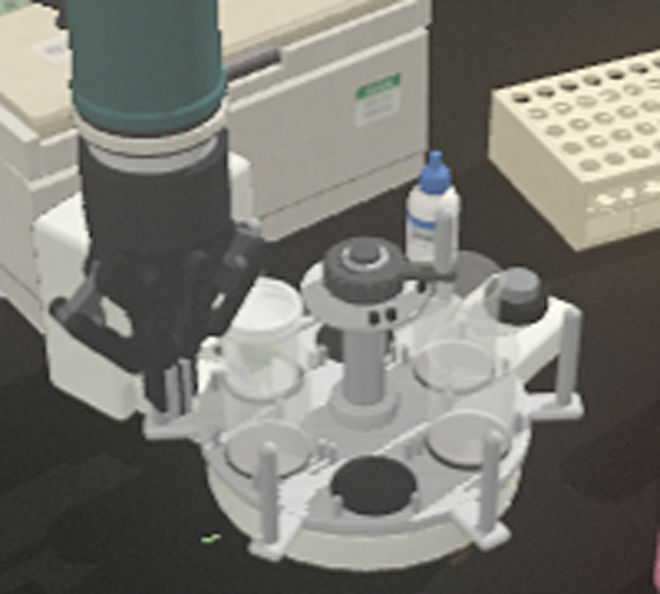

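Pin tops at (268,447) and (490,435) correspond to about 47°, past the half-way point. From here I track the remaining rotation numerically, by matching the pins against their picture in the starting detent.

```bash
cat > trk.py <<'E'
import cv2,numpy as np
from plant import cams
from go import *
def track():
    "pixel offset of pins (p150,p210 places) from their look in the starting detent"
    ref=cv2.imread('pics/scene0.png');im=cams.grab_frame('scene')['img'][:,:,::-1].copy()
    for n,(u,v) in dict(p150=(346,266),p210=(384,232)).items():
        t=ref[v-4:v+36,u-9:u+10];w=im[v-24:v+56,u-49:u+50]
        r=cv2.matchTemplate(w,t,cv2.TM_CCOEFF_NORMED);_,s,_,l=cv2.minMaxLoc(r);print(n,"offset px",(l[0]-40,l[1]-20),"score",round(s,2))
E
python3 -m crank '[[[0,0,0,0,0,0],[0,0,0,0,0,0],[0,0,0,0,0,0],[0,0,0,0,0,0],[0,0,0,0,0,0]]]'
python3 -c "
from trk import *
track()
M=R.from_rotvec(sensors.read_state()['ee_rot']).as_matrix()[:2,0]
rows(*[[*(polar(.116,101.6-f)-.016*M),.25] for f in (45,50,55,60)])"
```

```text
time_s: 10.27
position: [0.6538, 0.0496, 0.2507]
ee_rot: [3.14, -0.101, 0.0]
force: [-0.2, 0.2, 0.9]
finger_gap: 0.0001
grip_force: 0.0
p150 offset px (-32, 9) score 0.55
p210 offset px (0, 0) score 1.0
t 10.32 p [0.6538 0.0496 0.2507] F [ 0.7 -0.3  0.4] gap 0.0002 xdeg -3.69 z [-0.  0. -1.]
[0.662  0.0428 0.25  ] -> [0.216 0.156 0.017] n 0.27
[0.6702 0.0368 0.25  ] -> [ 0.214  0.135 -0.   ] n 0.25
[0.6778 0.0302 0.25  ] -> [ 0.201  0.153 -0.   ] n 0.25
[0.6849 0.0229 0.25  ] -> [ 0.187  0.17  -0.   ] n 0.25
```

```bash
python3 -m crank '[[[-0.1,0,-0.2,0,0,0],[0,0,-0.8,0,0,0],[0,0,-0.9,0,0,0],[0,0,-0.9,0,0,0],[0,0,-0.9,0,0,0]]]'
python3 - <<'E'
from trk import *
track()
ref=cv2.imread('pics/scene0.png');im=cams.grab_frame('scene')['img'][:,:,::-1].copy()
for n,(u,v) in dict(p90=(279,260),p150=(346,266),p210=(384,232),p30=(258,222)).items():
    for h,o in((4,12),(24,40)):
        t=ref[v-4:v+o,u-9:u+10];w=im[v-12:v+o+8,u-17:u+18]
        r=cv2.matchTemplate(w,t,cv2.TM_CCOEFF_NORMED);_,s,_,l=cv2.minMaxLoc(r);print(n,o,(l[0]-8,l[1]-8),round(s,2))
cv2.imwrite('pics/o4.png',cv2.resize(im[130:310,210:410],(660,594),interpolation=cv2.INTER_CUBIC))
rows()
E
```

```text
time_s: 10.73
position: [0.6492, 0.0498, 0.4006]
ee_rot: [3.14, -0.101, -0.001]
force: [1.2, -0.1, -0.4]
finger_gap: -0.0002
grip_force: 0.0
p150 offset px (-32, 9) score 0.55
p210 offset px (0, 0) score 1.0
p90 12 (0, 0) 0.88
p90 40 (0, 0) 0.98
p150 12 (5, 5) 0.11
p150 40 (0, 0) 0.64
p210 12 (0, 0) 1.0
p210 40 (0, 0) 1.0
p30 12 (0, 0) 1.0
p30 40 (0, 0) 0.98
t 10.83 p [0.6517 0.05   0.4086] F [0.6 0.4 1.2] gap -0.0 xdeg -3.69 z [ 0.015  0.001 -1.   ]
```

The pins at three places match the detent picture exactly (zero offset, score about 1), so the table has clicked in. Next is the lever.

```bash
python3 -m crank '[[[0,0,-0.3,0,0,-0.97],[0,0,0,0,0,-0.97],[0,0,0,0,0,-0.97],[0,0,0,0,0,0],[0,0,0,0,0,0]]]' 0.4
python3 -c "
from go import *
rows([*polar(.042,227),.41],[*polar(.042,227),.337])"
```

```text
time_s: 11.25
position: [0.6495, 0.0498, 0.4107]
ee_rot: [-3.11, -0.441, 0.0]
force: [0.4, 0.5, 0.3]
finger_gap: 0.0341
grip_force: 0.0
t 11.25 p [0.6495 0.0498 0.4107] F [0.4 0.5 0.3] gap 0.0341 xdeg 16.13 z [-0.  0. -1.]
[ 0.5855 -0.0858  0.41  ] -> [-2.48   2.812  0.018] n 3.75
[ 0.5855 -0.0858  0.337 ] -> [0.    0.    1.825] n 1.82
```

```bash
python3 -m crank '[[[-0.5,0.56,0,0,0,0],[-0.5,0.56,0,0,0,0],[-0.5,0.56,0,0,0,0],[-0.5,0.56,0,0,0,0],[-0.48,0.57,0,0,0,0]]]'
python3 -m crank '[[[0,0,0,0,0,0],[0,0,0,0,0,0]]]'
python3 -c "
from go import *
rows([*polar(.042,227),.41],[*polar(.042,227),.337])"
```

```text
time_s: 11.67
position: [0.5852, -0.0868, 0.4104]
ee_rot: [-3.11, -0.441, 0.001]
force: [0.4, -0.2, -0.2]
finger_gap: 0.034
grip_force: 0.0
time_s: 11.83
position: [0.5855, -0.0872, 0.4106]
ee_rot: [-3.111, -0.438, 0.0]
force: [-1.0, 0.3, -0.3]
finger_gap: 0.0342
grip_force: 0.0
t 11.83 p [ 0.5855 -0.0872  0.4106] F [-1.   0.3 -0.3] gap 0.0342 xdeg 16.01 z [-0.  0. -1.]
[ 0.5855 -0.0858  0.41  ] -> [ 0.008 -0.033  0.014] n 0.04
[ 0.5855 -0.0858  0.337 ] -> [0.000e+00 1.000e-03 1.825e+00] n 1.82
```

Descend, then sweep back along the arc (the reverse of before, with a 12 mm lead).

```bash
python3 -m crank '[[[0,-0.03,0.5,0,0,0],[0,0,0.5,0,0,0],[0,0,0.5,0,0,0],[0,0,0.33,0,0,0],[0,0,0,0,0,0]]]'
python3 -m crank '[[[0,-0.15,0,0,0,0],[0,-0.15,0,0,0,0],[-0.06,-0.1,0,0,0,0],[-0.06,-0.1,0,0,0,0],[-0.03,-0.09,0,0,0,0]]]'
python3 -m crank '[[[-0.03,-0.09,0,0,0,0],[-0.01,-0.09,0,0,0,0],[0,-0.09,0,0,0,0],[0.01,-0.09,0,0,0,0],[0.02,-0.09,0,0,0,0]]]'
python3 -m crank '[[[0.02,-0.09,0,0,0,0],[0.03,-0.09,0,0,0,0],[0.04,-0.09,0,0,0,0],[0.05,-0.09,0,0,0,0],[0,0,0,0,0,0]]]'
python3 -c "
from go import *
s=sensors.read_state();y=R.from_rotvec(s['ee_rot']).as_matrix()[:2,1];d=s['position'][:2]+.012*y-A;print(np.hypot(*d),np.degrees(np.arctan2(d[1],d[0]))%360)"
```

```text
time_s: 12.25
position: [0.5847, -0.0836, 0.3334]
ee_rot: [-3.107, -0.445, 0.01]
force: [-1.5, 0.1, -0.9]
finger_gap: 0.0344
grip_force: 0.0
time_s: 12.67
position: [0.5737, -0.0634, 0.339]
ee_rot: [3.109, 0.446, 0.005]
force: [1.9, -3.4, -0.1]
finger_gap: 0.0341
grip_force: 1.1
time_s: 13.08
position: [0.5678, -0.0465, 0.3377]
ee_rot: [3.11, 0.446, -0.001]
force: [0.3, -2.3, 1.8]
finger_gap: 0.0343
grip_force: 1.3
time_s: 13.5
position: [0.5693, -0.0303, 0.3371]
ee_rot: [-3.108, -0.446, 0.001]
force: [-0.7, 1.1, 0.6]
finger_gap: 0.0342
grip_force: 0.0
0.043463130779832104 162.18281243187104
```

```bash
python3 -m crank '[[[0.03,-0.07,0,0,0,0],[0.03,-0.06,0,0,0,0],[0,0,0,0,0,0]]]'
python3 -m crank '[[[0.03,-0.05,0,0,0,0],[0.02,-0.05,0,0,0,0],[0,0,0,0,0,0]]]'
python3 -m crank '[[[0.02,-0.05,0,0,0,0],[0.02,-0.04,0,0,0,0],[0,0,0,0,0,0],[0,0,0,0,0,0]]]'
```

```text
time_s: 13.75
position: [0.5699, -0.0275, 0.337]
ee_rot: [3.104, 0.447, -0.004]
force: [-1.2, -12.6, 0.1]
finger_gap: 0.0341
grip_force: 5.7
time_s: 14.0
position: [0.5702, -0.0259, 0.3369]
ee_rot: [3.098, 0.446, -0.008]
force: [-4.4, -23.6, 0.1]
finger_gap: 0.0343
grip_force: 11.1
time_s: 14.33
position: [0.5704, -0.0246, 0.3369]
ee_rot: [3.092, 0.445, -0.011]
force: [-5.2, -34.8, 1.2]
finger_gap: 0.0342
grip_force: 15.8
```

```bash
python3 -m crank '[[[-0.02,0.25,0,0,0,0],[0,0.15,0,0,0,0],[0,0,-0.6,0,0,0],[0,0,-0.9,0,0,0],[0,0,-0.9,0,0,0]]]'
python3 - <<'E'
from trk import *
from geo import P
a=np.array([[270+608/3.7],[130+132/3.7]]);b=np.array([[215+508/4],[165+45/4]])
h=cv2.triangulatePoints(P('top'),P('scene'),a,b)[:,0];print('dropper top',h[:3]/h[3])
print('joints',sensors.read_state()['joints'].round(2))
k=polar(.1488,281);print('key',k);rows([*k,.41])
E
```

```text
time_s: 14.75
position: [0.5748, -0.0322, 0.4325]
ee_rot: [-3.107, -0.445, 0.006]
force: [1.2, 0.8, 0.4]
finger_gap: 0.0337
grip_force: 0.0
dropper top [ 0.73940505 -0.22307231  0.08655813]
joints [-0.1   0.06  1.78  0.    1.3   1.19]
key [ 0.64249238 -0.20116612]
t 14.85 p [ 0.5774 -0.0322  0.4413] F [0.8 0.2 1.8] gap 0.0347 xdeg 16.34 z [ 0.013  0.    -1.   ]
[ 0.6425 -0.2012  0.41  ] -> [0.364 4.508 0.801] n 4.59
```

```bash
python3 -m crank '[[[0,0,0,0,0,-0.95],[0,0,0,0,0,-0.95],[0,0,0,0,0,-0.95],[0,0,0,0,0,-0.95],[0,0,0,0,0,-0.95]]]' 0
python3 -m crank '[[[0,0,0,0,0,-0.95],[0,0,0,0,0,-0.95],[0,0,0,0,0,-0.95],[0,0,0,0,0,-0.95],[0,0,0,0,0,-0.95]]]'
python3 -m crank '[[[0,0,0,0,0,-0.95],[0,0,0,0,0,-0.95],[0,0,0,0,0,-0.95],[0,0,0,0,0,0],[0,0,0,0,0,0]]]'
python3 - <<'E'
from go import *
k=polar(.1495,281);rows([*k,.41],[*k,.26])
E
```

```text
time_s: 15.27
position: [0.5753, -0.0319, 0.4329]
ee_rot: [-2.853, -1.311, -0.001]
force: [0.4, -0.8, 0.3]
finger_gap: -0.0001
grip_force: 0.0
time_s: 15.68
position: [0.5754, -0.0319, 0.4329]
ee_rot: [-2.37, -2.06, -0.001]
force: [1.1, 0.8, 0.6]
finger_gap: -0.0
grip_force: 0.0
time_s: 16.1
position: [0.5753, -0.0322, 0.433]
ee_rot: [-1.996, -2.425, -0.001]
force: [0.8, -0.1, 0.4]
finger_gap: 0.0
grip_force: 0.0
t 16.1 p [ 0.5753 -0.0322  0.433 ] F [ 0.8 -0.1  0.4] gap 0.0 xdeg 101.08 z [-0.     0.001 -1.   ]
[ 0.6426 -0.2019  0.41  ] -> [-4.486  0.836  0.571] n 4.6
[ 0.6426 -0.2019  0.26  ] -> [-4.00e-03  1.00e-03  3.75e+00] n 3.75
```

```bash
python3 -m crank '[[[-0.9,0.17,0.1,0,0,0],[-0.9,0.17,0.1,0,0,0],[-0.9,0.17,0.1,0,0,0],[-0.9,0.17,0.1,0,0,0],[-0.89,0.16,0.1,0,0,0]]]'
python3 -m crank '[[[0,0,0,0,0,0],[0,0,0,0,0,0]]]'
python3 - <<'E'
from trk import *
k=polar(.1495,281);rows([*k,.30],[*k,.24])
ref=cv2.imread('pics/scene0.png');im=cams.grab_frame('scene')['img'][:,:,::-1].copy()
u,v=329,207
t=ref[v-4:v+22,u-9:u+10];w=im[v-16:v+34,u-21:u+22]
r=cv2.matchTemplate(w,t,cv2.TM_CCOEFF_NORMED);_,s,_,l=cv2.minMaxLoc(r);print('lever',(l[0]-12,l[1]-12),round(s,2))
track()
cv2.imwrite('pics/fin.png',cv2.resize(im[100:310,200:430],(657,600),interpolation=cv2.INTER_CUBIC))
E
```

```text
time_s: 16.52
position: [0.6438, -0.2036, 0.4131]
ee_rot: [-1.997, -2.425, -0.001]
force: [0.2, 1.1, 0.1]
finger_gap: 0.0004
grip_force: 0.0
time_s: 16.68
position: [0.6435, -0.2041, 0.4121]
ee_rot: [-1.998, -2.421, 0.0]
force: [0.4, 0.4, -0.2]
finger_gap: -0.0003
grip_force: 0.0
t 16.68 p [ 0.6435 -0.2041  0.4121] F [ 0.4  0.4 -0.2] gap -0.0003 xdeg 100.93 z [-0.002  0.001 -1.   ]
[ 0.6426 -0.2019  0.3   ] -> [ 0.054 -0.007  2.801] n 2.8
[ 0.6426 -0.2019  0.24  ] -> [-0.002  0.002  1.5  ] n 1.5
lever (0, 0) 0.9
p150 offset px (-32, 9) score 0.55
p210 offset px (0, 0) score 1.0
```

View pics/fin.png

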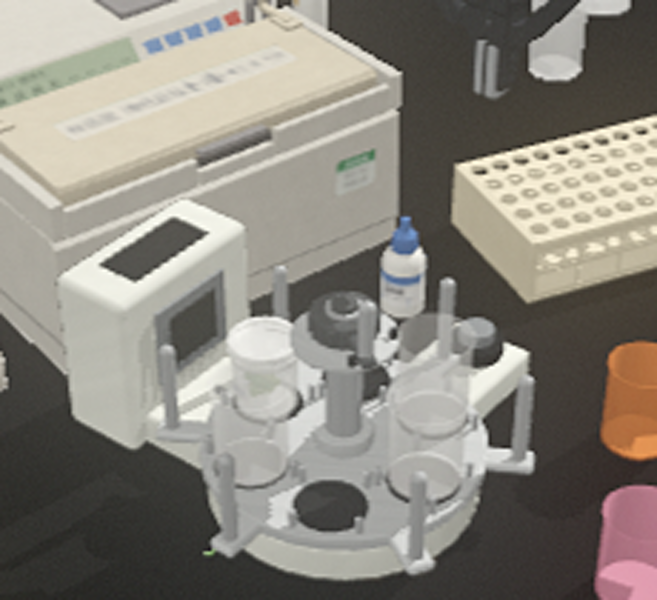

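The jar (265,365) faces the window, all three beakers are standing on their stations, and the lever is back at the twin studs with zero offset from its starting picture. Pressing the key next.

```bash
python3 -m crank '[[[0.05,0,0.7,0,0,0],[0,0,0.8,0,0,0],[0,0,0.8,0,0,0],[0,0,0.8,0,0,0],[0,0,0.8,0,0,0]]]'
python3 -m crank '[[[0,0,0.3,0,0,0],[0,0,0.1,0,0,0],[0,0,0,0,0,0]]]'
python3 -m crank '[[[0,0,0.1,0,0,0],[0,0,0,0,0,0]]]'
```

```text
time_s: 17.2
position: [0.6426, -0.1985, 0.2572]
ee_rot: [1.992, 2.428, 0.002]
force: [0.5, -0.3, -0.0]
finger_gap: 0.0002
grip_force: 0.0
time_s: 17.45
position: [0.6426, -0.1994, 0.2412]
ee_rot: [-1.992, -2.428, 0.0]
force: [-0.3, -0.2, -0.1]
finger_gap: -0.0002
grip_force: 0.0
time_s: 17.62
position: [0.6439, -0.2006, 0.2398]
ee_rot: [1.991, 2.425, 0.002]
force: [0.9, -0.4, 0.1]
finger_gap: 0.0003
grip_force: 0.0
```

```bash
python3 -m crank '[[[0,0,0.1,0,0,0],[0,0,0.1,0,0,0],[0,0,0,0,0,0]]]'
python3 -m crank '[[[0,0,0.08,0,0,0],[0,0,0.05,0,0,0],[0,0,0,0,0,0]]]'
python3 -m crank '[[[0,0,0.05,0,0,0],[0,0,0.05,0,0,0],[0,0,0,0,0,0]]]'
python3 -m crank '[[[0,0,0.05,0,0,0],[0,0,0,0,0,0]]]'
```

```text
time_s: 17.87
position: [0.6427, -0.2006, 0.2295]
ee_rot: [1.994, 2.428, 0.0]
force: [-0.2, -0.1, -0.9]
finger_gap: -0.0001
grip_force: 0.0
time_s: 18.12
position: [0.6429, -0.2007, 0.2242]
ee_rot: [1.993, 2.428, 0.0]
force: [-0.5, -0.4, 2.2]
finger_gap: 0.0001
grip_force: 1.0
time_s: 18.37
position: [0.643, -0.2007, 0.2204]
ee_rot: [1.993, 2.428, 0.0]
force: [-0.8, -1.3, 4.3]
finger_gap: 0.0005
grip_force: 2.1
time_s: 18.53
position: [0.643, -0.2007, 0.2194]
ee_rot: [1.993, 2.428, 0.0]
force: [-2.0, 0.3, 7.6]
finger_gap: -0.0001
grip_force: 3.9
```

```bash
python3 -m crank '[[[0,0,0.04,0,0,0],[0,0,0.03,0,0,0],[0,0,0,0,0,0],[0,0,0,0,0,0]]]'
```

```text
time_s: 18.87
position: [0.6431, -0.2007, 0.2192]
ee_rot: [1.993, 2.428, 0.0]
force: [-7.3, 2.6, 19.8]
finger_gap: -0.0002
grip_force: 9.9
```

The key has bottomed: the position is fixed at 0.219 while the force climbs to 20 N. Releasing and retracting.

```bash
python3 -m crank '[[[0,0,-0.2,0,0,0],[0,0,-0.5,0,0,0],[0,0,-0.9,0,0,0],[0,0,-0.9,0,0,0],[0,0,-0.9,0,0,0]]]'
python3 -m crank '[[[0,0,-0.9,0,0,0],[0,0,0,0,0,0],[0,0,0,0,0,0],[0,0,0,0,0,0],[0,0,0,0,0,0]]]'
python3 - <<'E'
from trk import *
track();rows()
ref=cv2.imread('pics/fin.png');im=cams.grab_frame('scene')['img'][:,:,::-1].copy()
c=cv2.resize(im[100:310,200:430],(657,600),interpolation=cv2.INTER_CUBIC)
d=cv2.absdiff(ref,c).max(2)>40;ys,xs=np.nonzero(d[200:]);print('changed px below row 200',len(xs),(xs.min(),xs.max(),ys.min()+200,ys.max()+200) if len(xs) else '')
E
```

```text
time_s: 19.28
position: [0.6422, -0.2003, 0.3514]
ee_rot: [-1.992, -2.426, 0.001]
force: [0.8, -0.9, 0.2]
finger_gap: 0.0
grip_force: 0.0
time_s: 19.7
position: [0.6421, -0.2003, 0.385]
ee_rot: [-1.991, -2.425, 0.002]
force: [0.8, -0.2, -0.2]
finger_gap: -0.0
grip_force: 0.0
p150 offset px (-32, 9) score 0.55
p210 offset px (0, 0) score 1.0
t 19.75 p [ 0.6421 -0.2003  0.3846] F [ 0.   0.5 -1.1] gap -0.0002 xdeg 101.23 z [-0.004  0.002 -1.   ]
changed px below row 200 58 (np.int64(225), np.int64(360), np.int64(300), np.int64(460))
```

```bash
python3 -c "
from plant import arm;print(arm.job_done())"
```

```text
the job is handed in; nothing more can be done
None
```

The job is handed in at about 20 s of the 69 s allowed: the collar was opened, the jar clicked round one station to the window, the lever swung fully back to the twin studs, and the start key pressed right down and released. The last images show every vessel standing on its station; I kept clear of the dropper, petri dish and tweezers but did not re-measure them.

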